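Seat the lugged lid of the red-sweets jar

ROBOT

A 7-joint arm with a two-finger parallel gripper is mounted at the origin on the work surface; the furniture and walls round the work are solid. World frame = base frame: x ahead of the robot, y to its left, z up, the work surface at z = 0. Lengths are in mm, angles in rad, forces in N, time in s.
With the tool pointing down it reaches from about 400 to 925 mm from the base axis. Payload 5.6 kg.
Tool frame: the origin (TCP) lies midway between the tips of the shut fingers; the grasp point (between the pads) lies 19 mm behind it; z points along the fingers, y is the line along which they close (so a half turn about z gives the same grasp; the last joint's range is limited). The gripper opens to 85 mm and grips with 20 to 120 N. Pads are 22 mm wide; open, the fingers measure 114 mm over their backs; the gripper's body (76 mm by 85 mm) begins 54 mm behind the grasp point. The pads swing forward as they close: fully open they stand 13 mm farther back than shut.
Start: joints at [1.067, 0.468, -0.012, 1.603, 0.006, 1.071, -0.056], TCP at [288.994, -582.229, 231.29] pointing down, gripper open.
Joint ranges: [-2.53, 2.53], [-0.31, 2.02], [-1.57, 1.55], [0.28, 2.44], [-1.29, 4.43], [0.15, 1.84], [-2.92, 2.92]. Speed limits (rad/s): [2.57, 2.57, 3.14, 3.14, 3.14, 3.14, 3.14].

INTERFACE

Orientations are given as a rotation vector (axis times angle).
In Python, from station import readout, cams, job, models gives the robot as it stands.
- The arm moves only by the shell command python3 -m creep 'ROWS' [OPENING] [FORCE]. ROWS is JSON, a list of rows, each a list of 6 numbers: the shift along the world's x, y, z each as a share of 10 cm, from -1 to 1, then the turn, a rotation vector about the world's x, y, z each as a share of 0.1 rad, from -1 to 1. In form: [[tx, ty, tz, ax, ay, az], ...]. A call has 1 to 5 rows; each row shifts and turns the commanded pose from where the row before left it; what a row does not reach is not made up. A row lasts 1/8 s, in which the tool goes at most 62.5 mm and 10.7 degrees, less where a joint would pass 70% of its speed; a pose out of reach is approached as far as the arm can. A call with a number of a shift or a turn outside -1 to 1 is refused whole. A call with a gripper value outside its range is refused whole. OPENING is the gripper's target within -1 to 1 (shut at 1, half-way at 0, fully open at -1), set as the call begins (- or left out, the last holds). The fingers move at their own pace and stop on an object; FORCE is the grip in N (left out, the last holds). Time passes only in rows, so rows that do not move let the fingers close. It gives the time, the measured TCP pose, the force, the opening and the grip force at its end, in the units of the state.
- readout.get_obs(): the state, without advancing time (a new reading comes with each control period).
- cams.camera(name): name is "side" or "top"; returns a dict with "pixels" (420x560x3 uint8, red, green, blue), "K" (3x3 intrinsics, pixels), "rvec" (rotation vector, rad) and "tvec" (3), from world to camera coordinates, as OpenCV has them. Camera axes: x right, y down, z forward; pixel columns grow to the right and rows downward; lengths in mm; the calibration is good to about 2 mm. A picture is of the moment at which its call begins. There is no depth.
- job.hand_in(): hands the job in; it is judged then, once.
Trained networks look in the newest picture that a camera, given by its name, has taken for a name from the list of things; names that differ only in an ending like _2 or _b are one class to them, and where a whole thing is asked for, a point or a joint stands for the part that bears it (a point fixed in the world has none). Each returns a list of dicts, best first, with "conf" (0 to 1); they miss things now and then, are a little off and sometimes report something else, mostly with a low value. They report only what shows in the picture. A call takes as long as a camera call.
- models.cut_out(target, camera): "mask" (420x560 bool, what is visible of it) and "rect" ([left, top, width, height] as shares, 0 to 1, of the picture: columns of its width, rows of its height, round what is visible of it).
- models.pinpoint(target, camera): "point" ([column, row] as shares, 0 to 1, of the picture: columns of its width, rows of its height: a listed point, or the origin of a listed thing).
The state is a dict: "t": time; "qpos": joint angles; "joint_velocities": joint speeds; "joint_efforts": joint torques, N m; "eef_pos": TCP position; "ee_rot": TCP orientation; "ft_force": force on the tool from outside, world axes, zero at the start; "wrist_torque": the same for the moment, N m; "grip_width": finger opening in mm; "grip_force": force on a finger pad.
Only numpy, scipy, OpenCV 4.12 (cv2) and the standard library are available. Lean on these libraries where they do the work, as an engineer would, in place of code of your own. Each camera call takes 0.05 s, during which the arm holds its last target. There are 200 camera calls.

TASK

The red lid on the jar of red sweets is not shut: it rides up on its three lugs. Turn it by its grip bar, keeping it on the jar, until the lugs drop into their slots and the lid lies level and fully home on the white collar, then let go. Leave the other two jars alone.

Things in the scene. Friction and masses are not known exactly. Their poses are not given: they have to be found in the camera images.
- red_lid_bar (a point): Centre of the red lid's upright grip bar, 56 mm long (x), 18 thick (y), 48 high (z up). Lid: loose, 200 g; disc 140 mm wide, 8 thick, its upper face 24 mm below this point; plug below, 6 mm loose in the collar; three lugs 12 mm wide at 0, 120, 240 deg about z from x, a white stripe over each. Starts 12 mm high, this point 44 mm above red_jar_seat; 32 mm when home. Turns freely both ways.
- red_jar_seat (a point): Centre of the top of the white collar (164 mm wide) on the jar of red sweets (glass, 150 mm wide, fixed), 206 mm above the worktop; z up. Three slots hidden under the lid at 0, 120, 240 deg about z from x, a black mark on the collar's flange outside each. Any lug fits any slot, 12 mm deep, when stripes and marks agree within about 10 deg; the nearest is at most 60 deg away.
- pastel_jar: Bystander: jar of pastel sweets with a yellow lid of the same shape, already shut. Glass, 150 mm wide, collar 164 mm, 262 mm high to the top of the lid's bar, fixed. Origin at the centre of its underside.
- purple_jar: Bystander: jar of purple and white sweets with a blue lid of the same shape, already shut. Glass, 155 mm wide, collar 164 mm, 262 mm high to the top of the lid's bar, fixed. Origin at the centre of its underside.

How it is judged:
By the outcome, as a careful person would: the job done as asked, in the order asked, and still so for the second after the job is handed in, with the robot touching nothing.
It also fails if it takes over 32 s, if anything falls off the work surface, if the arm or the gripper's body presses on something with over 40 N, if the wrist force passes 120 N, or if a joint passes its speed limit or range.

## Working session

There is one attempt and no reset: what is moved stays moved. The work goes in short steps, Python scripts to look and compute and a shell command to move; the robot and the scene stay as the last step left them, time stands still between calls to the robot, and variables do not carry over. Pictures are saved under pics/ and viewed, at most 10 in all, crops included, and the job is handed in when it is done.

```bash
mkdir -p pics
cat > h.py <<'E'
import numpy as np, cv2
from station import readout, cams, job, models
def cam(n):
    c=cams.camera(n); c['R']=cv2.Rodrigues(np.array(c['rvec'],float))[0]; c['t']=np.array(c['tvec'],float).ravel(); c['K']=np.array(c['K'],float); return c
def ray(c,uv):
    d=c['R'].T@np.linalg.inv(c['K'])@np.array([uv[0],uv[1],1.]); return -c['R'].T@c['t'], d
def atz(c,uv,z):
    o,d=ray(c,uv); return o+d*(z-o[2])/d[2]
def proj(c,P):
    p=c['R']@np.array(P,float)+c['t']; p=c['K']@p; return p[:2]/p[2]
def tri(c1,u1,c2,u2):
    A=[];b=[]
    for c,u in((c1,u1),(c2,u2)):
        o,d=ray(c,u); d/=np.linalg.norm(d); M=np.eye(3)-np.outer(d,d); A.append(M); b.append(M@o)
    return np.linalg.lstsq(np.vstack(A),np.hstack(b),rcond=None)[0]
def save(n,im): cv2.imwrite('pics/'+n,cv2.cvtColor(im,cv2.COLOR_RGB2BGR))
E
python3 - <<'E'
from h import *
np.set_printoptions(precision=1,suppress=True)
C={n:cam(n) for n in('side','top')}
P={}
for n in C:
    save(n+'0.png',C[n]['pixels'])
    for t in('red_lid_bar','red_jar_seat'):
        r=models.pinpoint(t,n)[:2]
        for q in r: print(n,t,q['conf'],np.array(q['point'])*[560,420])
        if r: P[n,t]=np.array(r[0]['point'])*[560,420]
for t in('red_lid_bar','red_jar_seat'):
    if ('side',t) in P and ('top',t) in P: print(t,tri(C['side'],P['side',t],C['top'],P['top',t]))
    for n in C:
        if (n,t) in P: print(n,t,atz(C[n],P[n,t],250 if 'bar' in t else 206))
o=readout.get_obs();print(o['t'],o['eef_pos'],o['ee_rot'])
E
```

```text
side red_lid_bar 0.56 [207.6 203.3]
top red_lid_bar 0.69 [173.8 238. ]
red_lid_bar [487.1 213.  258.5]
side red_lid_bar [506.2 208.  250. ]
top red_lid_bar [491.3 210.9 250. ]
0.3 [ 288.9 -582.1  231. ] [-3.1 -0.7  0. ]
```

View pics/top0.png

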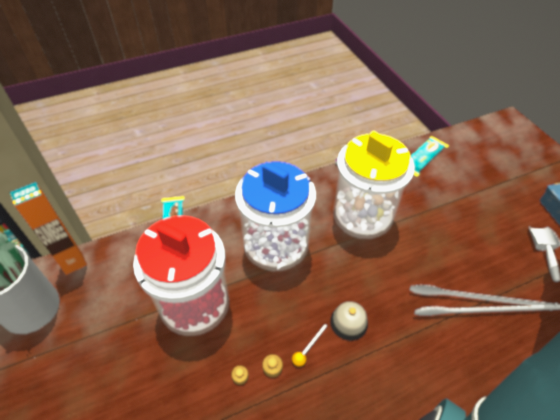

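View pics/side0.png

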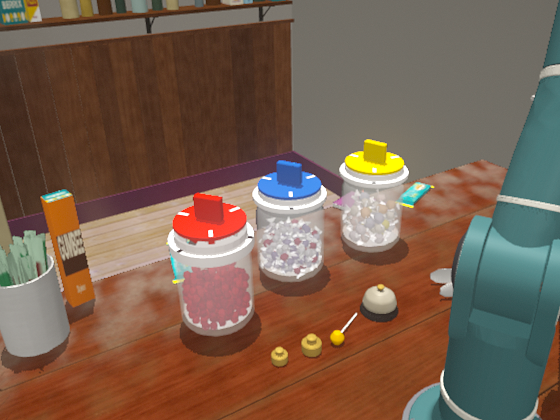

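Both views show the three jars. In the top view the red lid is at about (177,250), with its bar at (174,238) and stripes at about (205,235), (171,273) and (145,243). I'll rectify the lid and collar planes to get the angles.

Run:
```python
from h import *
np.set_printoptions(precision=1,suppress=True)
tiles=[]
for n in('top','side'):
    c=cam(n)
    m=models.cut_out('red_lid_bar',n)
    hsv=cv2.cvtColor(c['pixels'],cv2.COLOR_RGB2HSV)
    for z in (226,206):
        # map: 200mm square at 2px/mm, up = +y, right=+x
        g=np.linspace(-100,100,400); X,Y=np.meshgrid(488+g,212-g)
        Q=np.stack([X,Y,np.full_like(X,z)],-1)@c['R'].T+c['t']; q=Q@c['K'].T; q=(q[...,:2]/q[...,2:]).astype(np.float32)
        t=cv2.remap(c['pixels'],q[...,0],q[...,1],cv2.INTER_CUBIC)
        cv2.circle(t,(200,200),140 if z==226 else 164,(0,255,0),1); cv2.drawMarker(t,(200,200),(0,255,0))
        tiles.append(t)
im=np.vstack([np.hstack(tiles[:2]),np.hstack(tiles[2:])]); save('rect0.png',cv2.resize(im,(600,600)))
c=cam('top'); 
for t in('pastel_jar','purple_jar'):
    r=models.pinpoint(t,'top')
    if r: print(t,r[0]['conf'],atz(c,np.array(r[0]['point'])*[560,420],0))
```

```text
pastel_jar 0.95 [ 545.4 -243.     0. ]
purple_jar 0.9 [560.6 -10.6   0. ]
```

View pics/rect0.png

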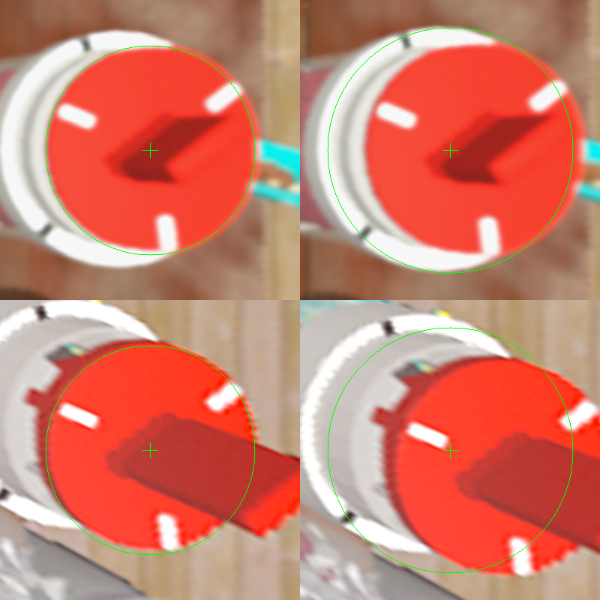

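Bar/stripe angle is about 37° with the disc centre near (489,212). The flange with the black marks lies below z=206, so I'll triangulate the marks.

Run:
```python
from h import *
np.set_printoptions(precision=1,suppress=True)
T=cam('top');S=cam('side')
w=lambda u,v:np.array([388+u/1.5,312-v/1.5,206.])
for a,b in (((106,42),(88,28)),((65,232),(49,218))):
    p=tri(T,proj(T,w(*a)),S,proj(S,w(*b))); d=p-[489,212,0]; print(p,np.hypot(*d[:2]),np.degrees(np.arctan2(d[1],d[0])))
    for z in(176,182,188):
        for c,q in((T,a),(S,b)):
            p=atz(c,proj(c,w(*q)),z);d=p-[489,212,0];print(z,p[:2],np.hypot(*d[:2]),np.degrees(np.arctan2(d[1],d[0])))
# refined disc centre: ellipse of the red disc projected at z=226 (top)
for c in(T,S):
    h=cv2.cvtColor(c['pixels'],cv2.COLOR_RGB2HSV); g=np.linspace(-100,100,400);X,Y=np.meshgrid(488+g,212-g)
    Q=(np.stack([X,Y,np.full_like(X,226.)],-1)@c['R'].T+c['t'])@c['K'].T; q=(Q[...,:2]/Q[...,2:]).astype(np.float32)
    t=cv2.remap(h,q[...,0],q[...,1],cv2.INTER_LINEAR); m=((t[...,0]<8)|(t[...,0]>172))&(t[...,1]>150)&(t[...,2]>90)
    ys=np.where(m.any(1))[0]; print('y-range',312-ys.min()/2,312-ys.max()/2)
    st=(t[...,1]<110)&(t[...,2]>190)&(np.hypot(X-489,Y-212)<66)&(np.hypot(X-489,Y-212)>40)
    k,l,s,ce=cv2.connectedComponentsWithStats(st.astype(np.uint8))
    for i in range(1,k):
        if s[i,4]>60:
            x,y=388+ce[i,0]/2-489,312-ce[i,1]/2-212; print(s[i,4],np.hypot(x,y),np.degrees(np.arctan2(y,x)))
```

```text
[468.4 285.8 191.8] 76.64466660585033 105.55865577842707
176 [478.6 287.1] 75.83308049909522 97.8771841352175
176 [493.9 278. ] 66.16093296279695 85.74350196182462
182 [474.6 286.5] 75.86944657046296 100.92649175799251
182 [484.5 281. ] 69.19839778675923 93.76030513411834
188 [470.6 285.9] 76.12014737692157 103.9642889205151
188 [475.  284.1] 73.46419656063387 100.97565875860967
[439.7 156.6 193.2] 74.18328845029926 -131.6359780951719
176 [450.  154.7] 69.33638155229559 -124.2039263159711
176 [466.3 143.7] 71.97306198993846 -108.3468266758727
182 [446.3 155.2] 71.07578914257526 -126.93972532214548
182 [457.2 148.3] 71.20858455980854 -116.51566530988278
188 [442.5 155.7] 72.96931072847887 -129.53922088380202
188 [448.1 152.9] 71.90532898713519 -124.69225142402718
y-range 280.5 145.0
895 56.502460753680936 36.509146131072306
1064 54.19819069970783 155.55847094592286
1096 55.09055903201213 -79.66956371169249
y-range 285.0 146.0
758 57.329312840637186 36.33141858854557
869 53.611684490522535 154.4753207187098
982 55.01738131080905 -78.64743132933697
```

Marks: flange z≈192, r≈76, angles ≈ −13° mod 120; lid phase ≈ +37°. So turn −50° about z. Moving up and across first (close line needs to be at −53°, now about −65°: yaw +0.2).

```bash
python3 -m creep '[[0.1,0.2,0.5,0,0,0],[0.3,0.5,0.4,0,0,0],[0.3,0.5,0.3,0,0,0.5],[0.2,0.55,0,0,0,0.5],[0.2,0.55,0,0,0,0.5]]' -1 40; python3 -m creep '[[0.2,0.55,0,0,0,0.5],[0.2,0.55,0,0,0,0],[0.1,0.6,0,0,0,0],[0.1,0.6,0,0,0,0],[0.1,0.6,0,0,0,0]]'
```

```text
t: 1.38
eef_pos: [394.8, -358.6, 345.9]
ee_rot: [2.994, 0.947, 0.001]
ft_force: [1.1, -0.6, -0.3]
grip_width: 85.3
grip_force: 0.0
t: 2.0
eef_pos: [464.2, -68.5, 345.6]
ee_rot: [2.971, 1.018, 0.001]
ft_force: [0.8, -0.0, -0.5]
grip_width: 85.8
grip_force: 0.0
```

```bash
python3 -m creep '[[0.05,0.6,0,0,0,0],[0.05,0.6,0,0,0,0],[0.05,0.6,0,0,0,0],[0.05,0.6,0,0,0,0],[0,0.34,0,0,0,0]]'; python3 -m creep '[[0,0,0,0,0,0]]'
python3 - <<'E'
from h import *
np.set_printoptions(precision=1,suppress=True)
c=cam('side'); save('side1.png',cv2.resize(c['pixels'][100:350,100:400],(780,650))[:600])
o=readout.get_obs();print(o['eef_pos'],o['ee_rot'],o['qpos'])
E
```

```text
t: 2.62
eef_pos: [483.5, 207.0, 345.5]
ee_rot: [-2.969, -1.024, -0.001]
ft_force: [-0.1, -0.5, 0.9]
grip_width: 85.3
grip_force: 0.0
t: 2.75
eef_pos: [483.2, 206.7, 345.3]
ee_rot: [-2.967, -1.027, -0.0]
ft_force: [-0.9, -0.1, 0.1]
grip_width: 85.4
grip_force: 0.0
[483.8 204.4 345.1] [ 3.  1. -0.] [ 0.1  0.2 -0.6  1.7  0.1  1.2 -1.5]
```

View pics/side1.png

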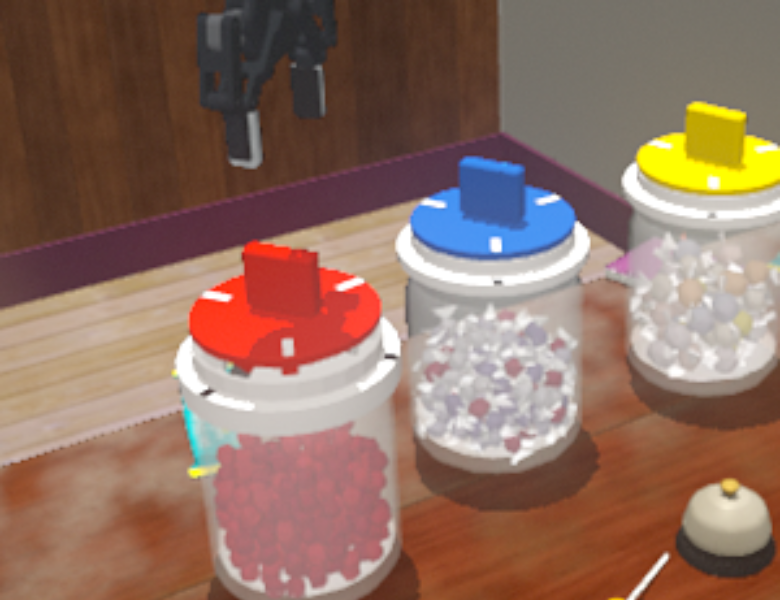

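The side view shows the gripper above and beside the red lid. The front stripe at (287,347) sits right of the left mark at (208,392), so clockwise is confirmed. Descending onto the bar and closing.

```bash
python3 -m creep '[[0.05,0.06,-0.3,0,0,0],[0,0,-0.3,0,0,0],[0,0,-0.25,0,0,0],[0,0,-0.22,0,0,0],[0,0,0,0,0,0]]'; python3 -m creep '[[0,0,0,0,0,0],[0,0,0,0,0,0],[0,0,0,0,0,0],[0,0,0,0,0,0],[0,0,0,0,0,0]]' 1 40
```

```text
t: 3.42
eef_pos: [488.7, 207.2, 236.9]
ee_rot: [2.972, 1.015, -0.006]
ft_force: [-0.5, 0.1, 0.4]
grip_width: 86.0
grip_force: 0.0
t: 4.05
eef_pos: [489.4, 209.6, 238.8]
ee_rot: [2.972, 1.019, 0.001]
ft_force: [-0.1, -0.9, 3.4]
grip_width: 17.3
grip_force: 40.5
```

Gripped: width ≈18. Now turn −50° (0.87 rad), starting with 5 rows.

```bash
python3 -m creep '[[0,0,0,0,0,-1],[0,0,0,0,0,-1],[0,0,0,0,0,-1],[0,0,0,0,0,-1],[0,0,0,0,0,-1]]'; python3 -m creep '[[0,0,0,0,0,-1],[0,0,0,0,0,-1],[0,0,0,0,0,-1],[0,0,0,0,0,-0.7],[0,0,0,0,0,0]]'
python3 - <<'E'
from h import *
c=cam('side'); save('side2.png',cv2.resize(c['pixels'][170:350,130:300],(566,600)))
E
```

```text
t: 4.68
eef_pos: [489.4, 210.2, 238.8]
ee_rot: [-3.131, -0.249, -0.002]
ft_force: [-0.4, 0.4, 2.1]
grip_width: 17.3
grip_force: 40.4
t: 5.3
eef_pos: [488.8, 209.6, 237.8]
ee_rot: [3.124, -0.326, -0.001]
ft_force: [0.1, -0.2, -1.5]
grip_width: 17.4
grip_force: 39.8
```

View pics/side2.png

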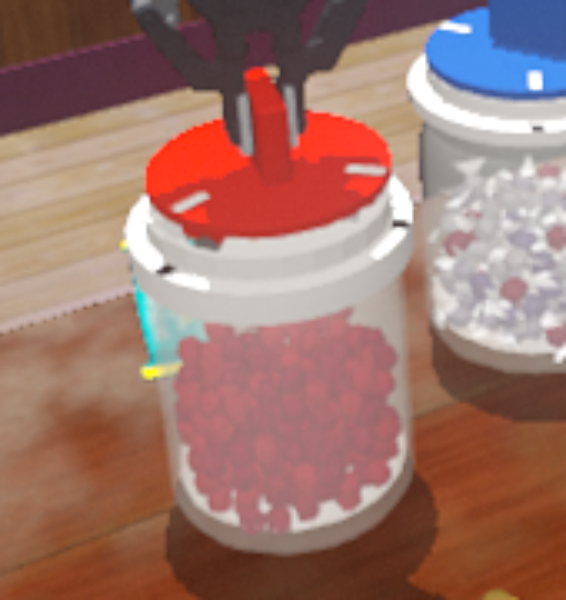

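The stripes at (190,203) and (365,170) line up with the marks at (165,268) and (400,223), and the lid's weight is now on the gripper (Fz −1.5). Lowering 12 mm with it.

```bash
python3 -m creep '[[0,0,-0.03,0,0,0],[0,0,-0.03,0,0,0],[0,0,-0.03,0,0,0],[0,0,-0.02,0,0,0],[0,0,0,0,0,0]]'
```

```text
t: 5.98
eef_pos: [489.1, 209.6, 227.2]
ee_rot: [3.124, -0.328, -0.0]
ft_force: [-0.1, -0.7, -0.9]
grip_width: 17.5
grip_force: 39.8
```

```bash
python3 -m creep '[[0,0,-0.01,0,0,0],[0,0,-0.01,0,0,0],[0,0,0,0,0,0]]'; python3 -m creep '[[0,0,0,0,0,0],[0,0,0,0,0,0],[0,0,0,0,0,0],[0,0,0,0,0,0],[0,0,0,0,0,0]]' -1;  python3 -m creep '[[0,0,0.25,0,0,0],[0,0,0.35,0,0,0],[0,0,0.4,0,0,0],[0,0,0.4,0,0,0],[0,0,0,0,0,0]]'
python3 - <<'E'
from h import *
c=cam('side'); save('side3.png',cv2.resize(c['pixels'][170:350,130:300],(566,600)))
p=models.pinpoint('red_lid_bar','side');d=cam('top');q=models.pinpoint('red_lid_bar','top')
if p and q: print(tri(c,np.array(p[0]['point'])*[560,420],d,np.array(q[0]['point'])*[560,420]))
E
```

```text
t: 6.35
eef_pos: [489.2, 209.7, 226.7]
ee_rot: [3.124, -0.328, 0.001]
ft_force: [-3.5, -2.4, 8.5]
grip_width: 17.6
grip_force: 41.3
t: 6.98
eef_pos: [489.1, 209.6, 225.2]
ee_rot: [3.124, -0.328, -0.0]
ft_force: [-0.1, 0.8, -0.5]
grip_width: 85.4
grip_force: 0.0
t: 7.6
eef_pos: [490.4, 210.6, 368.6]
ee_rot: [-3.122, 0.328, -0.009]
ft_force: [0.2, 0.3, -1.1]
grip_width: 85.7
grip_force: 0.0
```

View pics/side3.png

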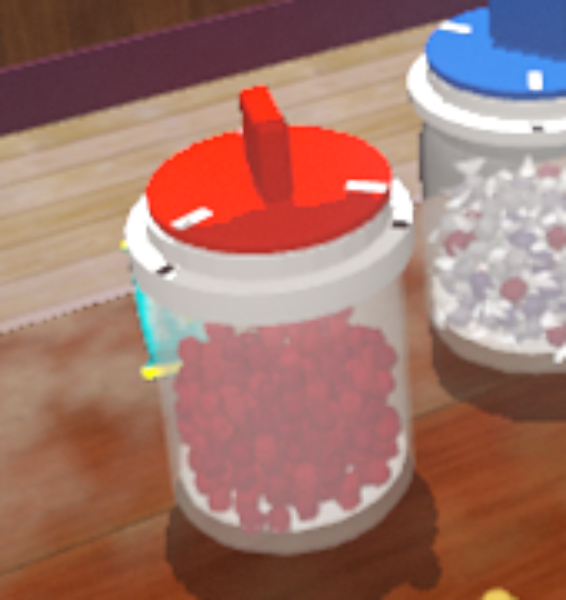

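The lid now lies flat on the collar. Its front stripe dropped from row 203 to 218 and its right one from 170 to 187, evenly all round. No lug or gap shows, and the gripper is clear.

```bash
python3 -c "from station import job; print(job.hand_in())"
```

```text
the job is handed in; nothing more can be done
None
```

I turned the red lid about 50° clockwise until its lugs dropped into the slots; in the last side view it lies level on the collar, and I let go, backed the gripper off and handed the job in at about 8 s of the 32 s, without touching the other jars.

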